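# Release a carton from the stores dispenser and trap it on its lane

### The arm

A 6-joint arm with a two-finger parallel gripper is mounted at the origin on the work surface. World frame = base frame: x ahead of the robot, y to its left, z up, the work surface at z = 0. Lengths are in mm, angles in degrees, forces in N, time in s.
With the tool pointing down it reaches from about 300 to 850 mm from the base axis. Payload 4.2 kg.
Tool frame: the origin (TCP) lies midway between the tips of the shut fingers; the grasp point (between the pads) lies 19 mm behind it; z points along the fingers, x is the direction in which the jaws open and shut, and the axes are right-handed (so a half turn about z gives the same grasp; the last joint's range is limited). The gripper opens to 91 mm and grips with 3 to 60 N. Pads are 32 mm wide; open, the fingers measure 118 mm over their backs; the gripper's body (76 mm by 178 mm) begins 60 mm behind the grasp point.
Start: joints at [-70.359, 18.312, 89.639, -0, 72.044, -1.146], TCP at [204.068, -537.587, 213.976] pointing down, gripper open.
Joint ranges: [-177.97, 177.97], [-48.28, 115.42], [12.27, 149.76], [-77.06, 257.06], [2.81, 150.46], [-146.56, 146.56]. Speed limits (degrees/s): [147.25, 147.25, 180, 180, 180, 180].

### API

Orientations are given as [roll, pitch, yaw] about the fixed x, y, z axes, in that order (R = Rz(yaw) Ry(pitch) Rx(roll)).
In Python, from workcell import monitor, vision, job, models gives the robot as it stands.
- The arm moves only by the shell command python3 -m creep 'ROWS' [FORCE]. ROWS is text: rows parted by semicolons, each of 7 numbers parted by spaces: the shift along the world's x, y, z in cm, then the turn, a rotation vector about the world's x, y, z in rad, then the gripper's target within -1 to 1 (shut at 1, half-way at 0, fully open at -1). In form: tx ty tz ax ay az hand; .... A call has 1 to 12 rows; each row shifts and turns the pose as measured when the row begins; what a row does not reach is not made up. A row lasts 1/12 s, in which the tool goes at most 41.7 mm and 7.16 degrees, less where a joint would pass 70% of its speed; a pose out of reach is approached as far as the arm can. A call is refused whole if a number of a shift passes 4.17 or a number of a turn 0.125, either way. A call with a gripper value outside its range is refused whole. The fingers move at their own pace and stop on an object; FORCE is the grip in N (left out, the last holds). Time passes only in rows, so rows that do not move let the fingers close. It gives the time, the measured TCP pose, the force and the opening at its end, in the units of the state.
- monitor.state(): the state, without advancing time (a new reading comes with each control period).
- vision.grab_frame(name): name is "scene" or "top" or "wrist"; returns a dict with "img" (400x640x3 uint8, red, green, blue), "mtx" (3x3 intrinsics, pixels), "dist_coeffs" ([k1, k2, p1, p2, k3] as OpenCV has them; the pictures are not rectified), "view" (4x4, takes a point from world to camera coordinates). Camera axes: x right, y down, z forward; pixel columns grow to the right and rows downward; lengths in mm; the calibration is good to about 2 mm. A picture is of the moment at which its call begins. There is no depth.
- job.job_done(): hands the job in, once; it reports no verdict.
Trained networks look in the newest picture that a camera, given by its name, has taken for a name from the list of things; names that differ only in an ending like _2 or _b are one class to them, and where a whole thing is asked for, a point or a joint stands for the part that bears it (a point fixed in the world has none). Each returns a list of dicts, best first, with "confidence" (0 to 1); they miss things now and then, are a little off and sometimes report something else, mostly with a low value. They report only what shows in the picture. A call takes as long as a camera call. They do not tell look-alikes from the thing itself.
- models.search_frame(camera, query): "rect" ([left, top, right, bottom] in pixels, round what is visible of it).
- models.mark_of(camera, query): "at" ([column, row] in pixels: a listed point, or the origin of a listed thing).
The state is a dict: "time_s": time; "qpos": joint angles; "qvel": joint speeds; "effort": joint torques, N m; "ee_pos": TCP position; "ee_rot": TCP orientation; "force": force on the tool from outside, world axes, zero at the start; "torque": the same for the moment, N m; "gripper_width": finger opening in mm.
Only numpy, scipy, OpenCV 4.12 (cv2) and the standard library are available. Lean on these libraries where they do the work, as an engineer would, in place of code of your own. Each camera call takes 0.05 s, during which the arm holds its last target.

### The job

Press the black release key of the carton dispenser fully down with one finger and keep it down, and with the other finger trap the small carton that the spring then pushes out along the lane: let it come out at least 20 mm, but stop it while it is still wholly on the lane, before it slides off the open end. Finish like that, still holding the key down and the carton stopped against the finger; do not grip or lift the carton, and leave everything else where it stands.

Things in the scene. Friction and masses are not known exactly. Their poses are not given: they have to be found in the camera images.
- dispenser: grey steel carton dispenser, fixed. Origin on the counter under the lane's centre line; x along the lane (carton is pushed out towards -x), y across it towards the key, z up. Lane floor 30 mm above the counter, 60 mm wide, x = -130 (open end) to 102 mm; side rails 5 mm wide, tops at 36 mm (64 mm from x = 30 to 80 mm). Spring housing 74 mm tall, x = 102 to 172 mm
- stop_lip (a point): middle of the top of the dark steel lip, 6 mm thick along the lane, that crosses the lane at dispenser x = 6 mm and stands 8 mm above the lane floor. It holds the carton back; it is linked to the key and goes down and up with it
- key (a joint): travel of the black release key, m: 0 up, 0.012 fully down on a hard stop. It springs back (3 N at the top, 6 N at the bottom; some 3 N more while the carton leans on the lip). The lip frees the carton at about 0.008. If the key comes up again, the lip rises under the carton and lifts it
- key_top (a point): centre of the top of the black key pad, 36 mm (along the lane) x 30 mm (across). At dispenser x = -45, y = 72 mm; 54 mm above the counter when up, 42 mm when down. Axes as the dispenser's. The block beneath it is 34 mm tall
- carton: brown carton in the dispenser, 60 mm (along the lane) x 46 x 36 mm tall, 0.2 to 0.31 kg. Origin: centre of its underside; axes as the dispenser's. Starts at dispenser x = 40, y = 0 mm, front face at x = 10 mm, behind the lip. Once freed, an aluminium spring pusher drives it towards -x with about 4 N, at 10 to 35 mm/s, until it falls off the open end
- lane_end (a point): middle of the open end of the lane, on the lane floor (dispenser x = -130, y = 0, 30 mm above the counter)
- spare_carton: bystander: a carton of the same size as the one in the dispenser, standing on the counter on the side of the lane away from the key. Origin: centre of its underside
- bearing: bystander: steel bearing ring, 62 mm across, 16 mm tall, lying beside the dispenser on the side away from the key. Origin: centre of its underside
- small_bearing: bystander: steel bearing ring, 40 mm across, 12 mm tall, lying on the key's side, further back. Origin: centre of its underside
- long_carton: bystander: brown carton 130 x 60 x 50 mm at the left of the counter. Origin: centre of its underside
- grease_jar: bystander: white jar, 60 mm across, 75 mm tall, at the left. Origin: centre of its underside
- screwdriver: bystander: screwdriver with a black handle, lying at the right, near the robot
- bracket: bystander: white Z-shaped sheet bracket, 110 x 30 x 60 mm, at the right. Origin: under its upright web
Not all that is in view belongs to the job. What is shaped like the carton but yellow is not meant.

How it is judged (in metres and radians):
On the way, in this order (a step that is already met when the one before it is completed fails the run):
1. the key is pressed while the carton still stands at the stop (value of joint key above 0.006 m and x of carton in the frame of dispenser above 0.03 m).
2. the carton has come out at least 20 mm and a finger stops it, the key still down (x of carton in the frame of dispenser below 0.021 m and contact force between the fingers and carton above 0.3 N and value of joint key above 0.009 m and linear speed of carton below 0.008 m/s), for 0.3 s.
At the end, for the whole second after the job is handed in: The key is held down (more than 9 mm of its 12 mm), the carton rests flat on the lane (within 5 mm of its floor height, tilt under 0.12 rad), 20 mm or more out from where it started and with its front not past the lane's open end, at rest and pressed against a finger with more than 0.3 N (all of step 2 and x of carton in the frame of dispenser above -0.1 m and z of carton in the frame of dispenser between 0.026 and 0.035 m and angle between carton's own z axis and vertical below 0.12 rad); the arm keeps its last pose, push and grip.
It fails at once if the carton slides off the open end of the lane (its front more than 10 mm past it) (x of carton in the frame of dispenser below -0.11 m).
It fails at once if the carton is lifted more than 15 mm off the lane (z of carton in the frame of dispenser above 0.045 m).
It fails at once if the spare carton is moved more than 20 mm (distance of spare_carton from where it was at the start of the episode above 0.02 m).
It fails at once if another bystander is moved more than 20 mm (distance of any of bearing, small_bearing, long_carton, grease_jar, screwdriver, bracket from where it was at the start of the episode above 0.02 m).
It also fails if it takes over 29 s, if anything falls off the work surface, if the arm or the gripper's body presses on something with over 40 N, if the wrist force passes 120 N, or if a joint passes its speed limit or range.

## Working session

There is one attempt and no reset: what is moved stays moved. The work goes in short steps, Python scripts to look and compute and a shell command to move; the robot and the scene stay as the last step left them, time stands still between calls to the robot, and variables do not carry over. Pictures are saved under pics/ and viewed, and the job is handed in when it is done.

```bash
mkdir -p pics; ls
python3 - <<'E'
from workcell import monitor, vision, job, models
import cv2
print(monitor.state())
for n in ("scene","top","wrist"):
    f=vision.grab_frame(n); cv2.imwrite(f"pics/{n}0.png",f["img"][:,:,::-1])
    print(n,f["mtx"].tolist(),f["dist_coeffs"],f["view"].round(3).tolist() if hasattr(f["view"],'round') else f["view"])
    if n!="wrist":
        for q in ("dispenser","key_top","lane_end","stop_lip","carton","spare_carton","bearing","small_bearing"):
            print(q,[(r["at"],round(r["confidence"],2)) for r in models.mark_of(n,q)][:3])
E
```

```text
pics
{'time_s': 0.0, 'qpos': array([-7.03602411e+01,  1.83507248e+01,  8.97058632e+01,  2.40428849e-04,
        7.20436030e+01, -1.14644812e+00]), 'qvel': array([-0.01072577, -0.03930254, -0.05728173,  0.08421816,  0.03223618,
        0.08434107]), 'effort': array([-1.00174471e-03, -4.12462485e+01, -2.31980288e+01,  7.29232351e-02,
        4.57993371e-02, -1.53964934e-04]), 'ee_pos': array([ 203.88547537, -537.10261729,  213.13314368]), 'ee_rot': array([-1.79997767e+02,  1.00166422e-01, -6.92138653e+01]), 'force': array([ 0.63548274,  0.29818153, -0.46984938]), 'torque': array([0.04461793, 0.03118763, 0.00653659]), 'gripper_width': 90.58227825495996}
scene [[389.5387551213436, 0.0, 316.3941564448265], [0.0, 389.5387551213436, 202.9503753199716], [0.0, 0.0, 1.0]] [0.03121945 0.         0.         0.         0.        ] [[-0.192, 0.981, 0.004, 118.418], [0.77, 0.153, -0.62, -387.172], [-0.609, -0.116, -0.785, 1357.81], [0.0, 0.0, 0.0, 1.0]]
dispenser [([385.2, 238.2], 0.89)]
key_top [([425.8, 222.8], 0.62), ([208.7, 146.4], 0.45)]
lane_end [([410.7, 196.2], 0.95), ([422.1, 223.3], 0.17
[... 497 characters left out ...]
5, -0.014, -0.979, 1236.302], [0.0, 0.0, 0.0, 1.0]]
dispenser [([254.7, 195.9], 0.87)]
key_top [([223.2, 204.2], 0.48)]
lane_end [([237.9, 242.2], 0.97)]
stop_lip [([255.5, 195.1], 0.75), ([285.5, 233.1], 0.18)]
carton [([341.1, 177.5], 0.97), ([258.1, 184.6], 0.96), ([185.7, 152.3], 0.86)]
spare_carton [([284.6, 230.4], 0.85)]
bearing [([299.0, 184.8], 0.7)]
small_bearing [([224.5, 164.0], 0.59)]
wrist [[310.7953721174239, 0.0, 322.5579010898989], [0.0, 310.7953721174239, 200.358097521599], [0.0, 0.0, 1.0]] [-0.00742994  0.          0.          0.          0.        ] [[0.355, -0.935, -0.001, -574.654], [-0.9, -0.341, 0.272, -30.779], [-0.254, -0.096, -0.962, 392.016], [0.0, 0.0, 0.0, 1.0]]
```

View pics/scene0.png

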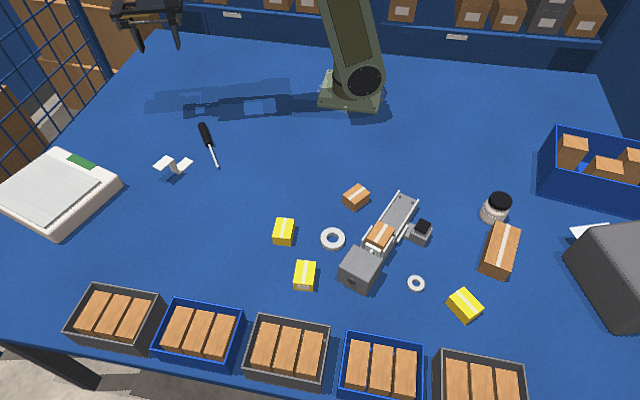

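View pics/top0.png

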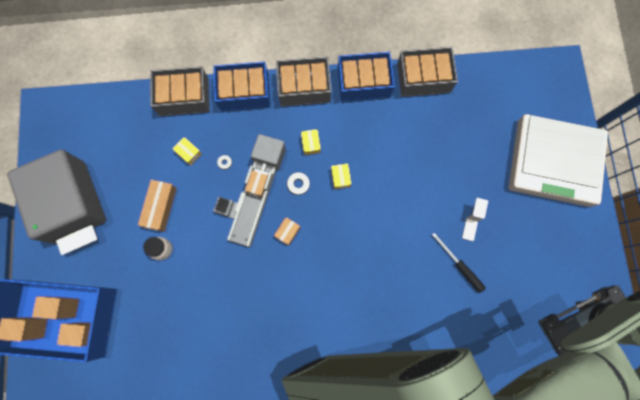

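```bash
cat > h.py <<'E'
import numpy as np, cv2
from workcell import monitor, vision, job, models
def ray(f,px):
    K,D,V=[np.array(f[k],float) for k in("mtx","dist_coeffs","view")]
    u=cv2.undistortPoints(np.array([[px]],float),K,D)[0,0]
    R,t=V[:3,:3],V[:3,3]; return -R.T@t, R.T@np.array([u[0],u[1],1])
def at(f,px,z):
    o,d=ray(f,px); return o+d*(z-o[2])/d[2]
def proj(f,P):
    K,D,V=[np.array(f[k],float) for k in("mtx","dist_coeffs","view")]
    r,_=cv2.Rodrigues(V[:3,:3]); return cv2.projectPoints(np.atleast_2d(P).astype(float),r,V[:3,3],K,D)[0][:,0]
E
python3 - <<'E'
from h import *
H=dict(dispenser=0,key_top=54,lane_end=30,stop_lip=38,carton=30,spare_carton=0,bearing=0,small_bearing=0)
for n in ("scene","top"):
    f=vision.grab_frame(n)
    for q,z in H.items():
        print(n,q,[(np.round(at(f,r["at"],z)[:2]).tolist(),round(r["confidence"],2)) for r in models.mark_of(n,q)][:4])
    im=f["img"]; c=im[130:260,170:340] if n=="top" else im[150:330,280:480]
    cv2.imwrite(f"pics/{n}1.png",cv2.resize(c[:,:,::-1],None,fx=4,fy=4 if n=="top" else 3.3,interpolation=cv2.INTER_CUBIC))
E
```

```text
scene dispenser [([579.0, 168.0], 0.64)]
scene key_top [([621.0, 420.0], 0.37)]
scene lane_end [([466.0, 221.0], 0.59)]
scene stop_lip []
scene carton [([743.0, 341.0], 0.84), ([643.0, -80.0], 0.64), ([617.0, 150.0], 0.62)]
scene spare_carton [([487.0, 81.0], 0.59)]
scene bearing [([618.0, 40.0], 0.65), ([472.0, 433.0], 0.4)]
scene small_bearing [([696.0, 254.0], 0.7)]
top dispenser [([586.0, 170.0], 0.86)]
top key_top [([571.0, 249.0], 0.56)]
top lane_end [([464.0, 208.0], 0.65)]
top stop_lip [([585.0, 168.0], 0.8)]
top carton [([617.0, 159.0], 0.86), ([616.0, -81.0], 0.64), ([733.0, 345.0], 0.63), ([726.0, -6.0], 0.61)]
top spare_carton [([477.0, 85.0], 0.6)]
top bearing [([611.0, 41.0], 0.51)]
top small_bearing [([708.0, 241.0], 0.57), ([585.0, 161.0], 0.17)]
```

View pics/scene1.png

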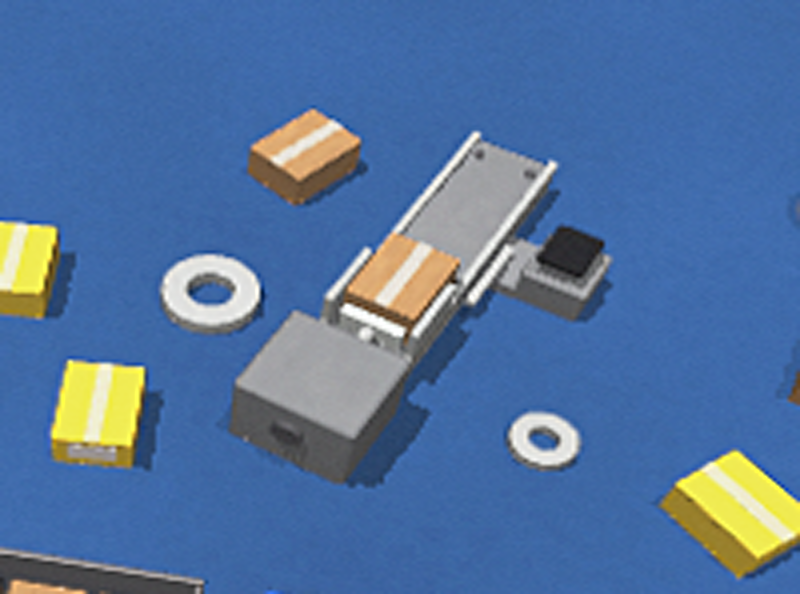

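View pics/top1.png

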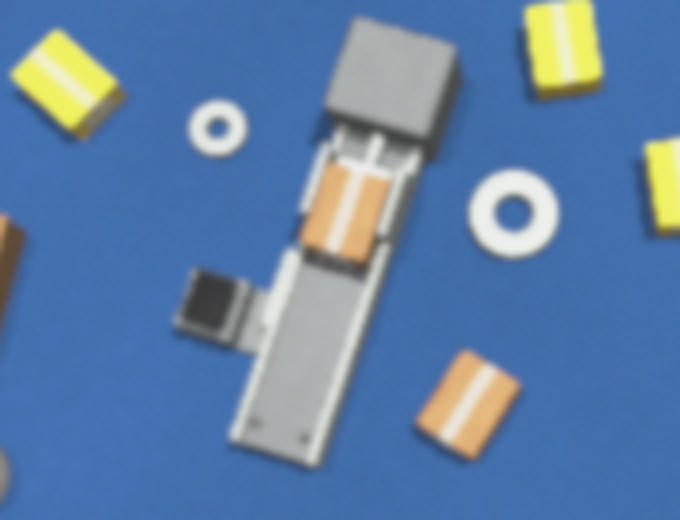

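The scene crop shows the only brown carton sitting in the lane at about (380,238). The spare brown carton stands free at (355,197), and the yellow ones are decoys. The key pad is at about (422,226). Next I fit the dispenser pose from corner pixels in both views.

Run:
```python
from h import *
from scipy.optimize import least_squares
F={n:vision.grab_frame(n) for n in("scene","top")}
T=lambda a,b:(170+a/4-.375,130+b/4-.375); S=lambda a,b:(280+a/4-.375,150+b/3.3-.35)
obs=[("top",T(232,438),(-130,35,36)),("top",T(318,466),(-130,-35,36)),("scene",S(476,133),(-130,-35,36)),("scene",S(555,163),(-130,35,36)),
("top",T(217,302),(-45,72,54)),("scene",S(572,250),(-45,72,54)),
("top",T(302,245),(10,23,66)),("top",T(365,263),(10,-23,66)),("scene",S(395,235),(10,-23,66)),("scene",S(461,262),(10,23,66))]
def w(p,q):
    c,s=np.cos(p[2]),np.sin(p[2]); return np.array([p[0]+c*q[0]-s*q[1],p[1]+s*q[0]+c*q[1],q[2]])
def res(p): return np.concatenate([proj(F[n],w(p,q))[0]-px for n,px,q in obs])
r=least_squares(res,[588,168,-.35],loss="soft_l1"); p=r.x
print(p[:2],np.degrees(p[2])); print(res(p).reshape(-1,2).round(1).tolist())
for q in[(-45,36,0),(-45,72,54),(-45,0,42)]: print(q,w(p,q).round(1))
np.save("disp.npy",p)
for n in F:
    im=F[n]["img"][:,:,::-1].copy(); im=cv2.resize(im,None,fx=4,fy=4)
    for q in[(-130,35,36),(-130,-35,36),(102,35,36),(102,-35,36),(-63,57,54),(-27,57,54),(-27,87,54),(-63,87,54),(10,23,66),(10,-23,66),(70,23,66),(70,-23,66),(6,0,38)]:
        a=proj(F[n],w(p,q))[0]*4+1.5; cv2.circle(im,tuple(int(v) for v in a),3,(0,0,255),-1)
    c=im[520:1040,680:1360] if n=="top" else im[640:1200,1320:1960]
    cv2.imwrite(f"pics/fit_{n}.png",c)
print(monitor.state()["time_s"])
```

```text
[580.73727503 166.36403264] -21.46018999819669
[[-2.0, 0.0], [0.9, 0.4], [-2.9, -1.2], [2.0, 0.8], [-2.2, -0.4], [-0.4, -0.7], [-0.7, -1.0], [-0.4, -0.8], [-1.2, -0.8], [-0.3, -0.4]]
(-45, 36, 0) [552.  216.3   0. ]
(-45, 72, 54) [565.2 249.8  54. ]
(-45, 0, 42) [538.9 182.8  42. ]
1.95
```

```bash
python3 -m creep '1.75 3.77 0 0 0 0.121 -0.275;1.75 3.77 0 0 0 0.121 -0.275;1.75 3.77 0 0 0 0.121 -0.275;1.75 3.77 0 0 0 0.121 -0.275;1.75 3.77 0 0 0 0.121 -0.275;1.75 3.77 0 0 0 0.121 -0.275;1.75 3.77 0 0 0 0.121 -0.275;1.75 3.77 0 0 0 0.121 -0.275;1.75 3.77 0 0 0 0.121 -0.275;1.75 3.77 0 0 0 0.121 -0.275'
```

```text
time_s: 2.78
ee_pos: [376.0, -161.8, 213.7]
ee_rot: [179.8, -0.5, 2.1]
force: [1.0, -0.6, 0.7]
gripper_width: 58.3
```

View pics/fit_top.png

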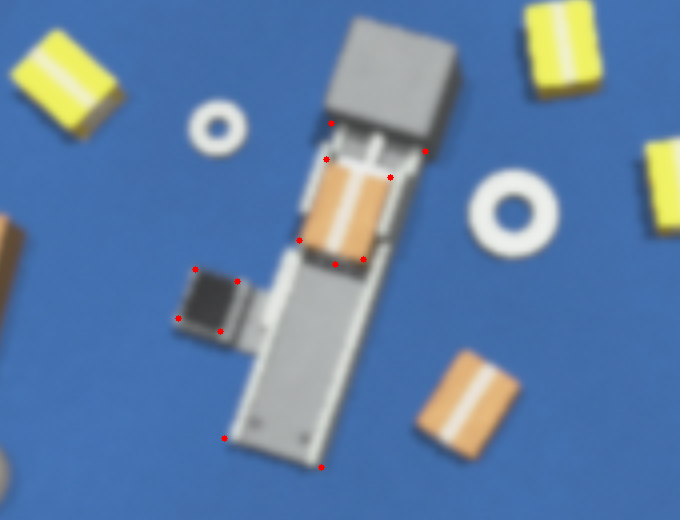

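View pics/fit_scene.png

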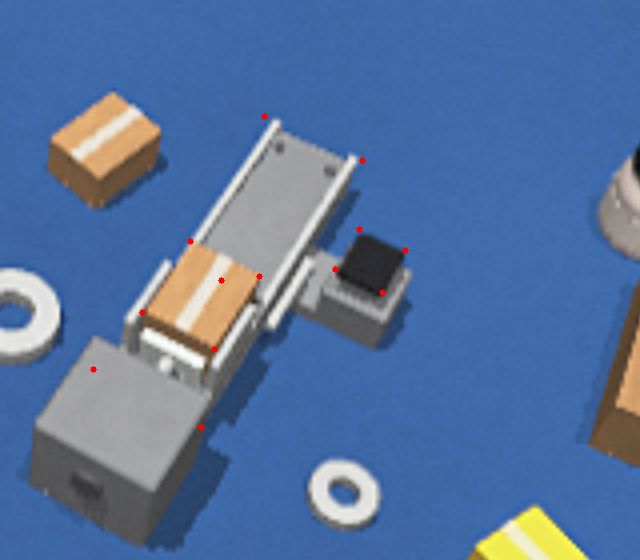

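Run:
```python
from h import *
from scipy.optimize import least_squares
F={n:vision.grab_frame(n) for n in("scene","top")}
T=lambda a,b:(170+a/4-.375,130+b/4-.375); S=lambda a,b:(280+a/4-.375,150+b/3.3-.35)
obs=[("top",T(232,438),(-130,30,36)),("top",T(318,466),(-130,-30,36)),("scene",S(476,133),(-130,-30,36)),("scene",S(555,163),(-130,30,36)),
("top",T(211,302),(-45,72,54)),("scene",S(572,250),(-45,72,54)),
("top",T(302,245),(10,23,66)),("top",T(365,263),(10,-23,66)),("scene",S(395,235),(10,-23,66)),("scene",S(461,262),(10,23,66))]
def w(p,q):
    c,s=np.cos(p[2]),np.sin(p[2]); return np.array([p[0]+c*q[0]-s*q[1],p[1]+s*q[0]+c*q[1],q[2]])
def res(p): return np.concatenate([proj(F[n],w(p,q))[0]-px for n,px,q in obs])
r=least_squares(res,[588,168,-.35],loss="soft_l1"); p=r.x
print(p[:2],np.degrees(p[2])); print(res(p).reshape(-1,2).round(1).tolist())
for q in[(-45,36,0),(-45,72,54),(-45,0,42)]: print(q,w(p,q).round(1))
np.save("disp.npy",p)
```

```text
[580.78832977 166.44133639] -21.497196314646054
[[-0.3, 0.5], [-0.9, -0.2], [-1.1, -0.4], [0.2, -0.0], [-0.8, -0.5], [-0.4, -0.7], [-0.7, -1.0], [-0.4, -0.8], [-1.2, -0.8], [-0.2, -0.4]]
(-45, 36, 0) [552.1 216.4   0. ]
(-45, 72, 54) [565.3 249.9  54. ]
(-45, 0, 42) [538.9 182.9  42. ]
```

```bash
python3 -m creep '1.77 3.8 0 0 0 0.118 -0.275;1.77 3.8 0 0 0 0.118 -0.275;1.77 3.8 0 0 0 0.118 -0.275;1.77 3.8 0 0 0 0.118 -0.275;1.77 3.8 0 0 0 0.118 -0.275;1.77 3.8 0 0 0 0.118 -0.275;1.77 3.8 0 0 0 0.118 -0.275;1.77 3.8 0 0 0 0.118 -0.275;1.77 3.8 0 0 0 0.118 -0.275;1.77 3.8 0 0 0 0.118 -0.275'
```

```text
time_s: 3.72
ee_pos: [552.9, 212.2, 215.5]
ee_rot: [179.3, -0.5, 71.6]
force: [1.2, -0.4, -0.2]
gripper_width: 57.9
```

```bash
python3 -m creep '0 0.2 -2.5 0 0 -0.027 -0.275;-0.05 0.2 -2.5 0 0 -0.027 -0.275;0 0 -2.5 0 0 0 -0.275;0 0 -2.5 0 0 0 -0.275;0 0 -1.5 0 0 0 -0.275;0 0 0 0 0 0 -0.275'
python3 - <<'E'
from h import *
from scipy.spatial.transform import Rotation as R
s=monitor.state(); print(s["ee_pos"].round(1),s["ee_rot"].round(2))
Rc=R.from_euler("xyz",s["ee_rot"],degrees=True); Rt=R.from_euler("xyz",[180,0,68.5],degrees=True)
print((Rt*Rc.inv()).as_rotvec().round(4))
for n in("wrist","scene","top"):
    f=vision.grab_frame(n); im=f["img"][:,:,::-1]
    if n=="scene": im=cv2.resize(im[120:270,320:500],None,fx=4,fy=4,interpolation=cv2.INTER_CUBIC)
    if n=="top": im=cv2.resize(im[130:260,170:340],None,fx=4,fy=4,interpolation=cv2.INTER_CUBIC)
    cv2.imwrite(f"pics/{n}2.png",im)
E
```

```text
time_s: 4.22
ee_pos: [560.6, 221.4, 96.1]
ee_rot: [178.8, -0.9, 68.6]
force: [0.8, -0.3, -0.7]
gripper_width: 58.2
[560.6 221.4  96.1] [178.84  -0.9   68.65]
[-0.0072  0.0245 -0.0024]
```

View pics/wrist2.png

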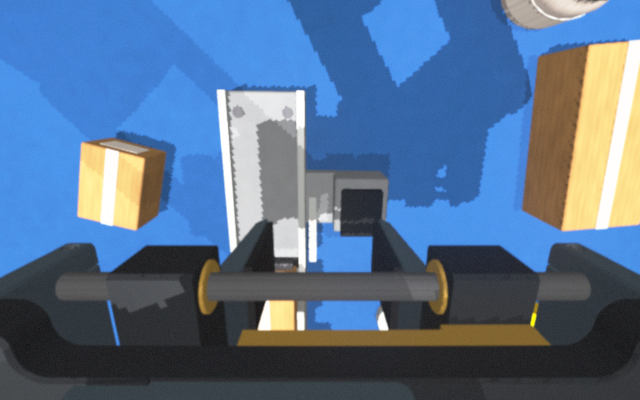

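View pics/scene2.png

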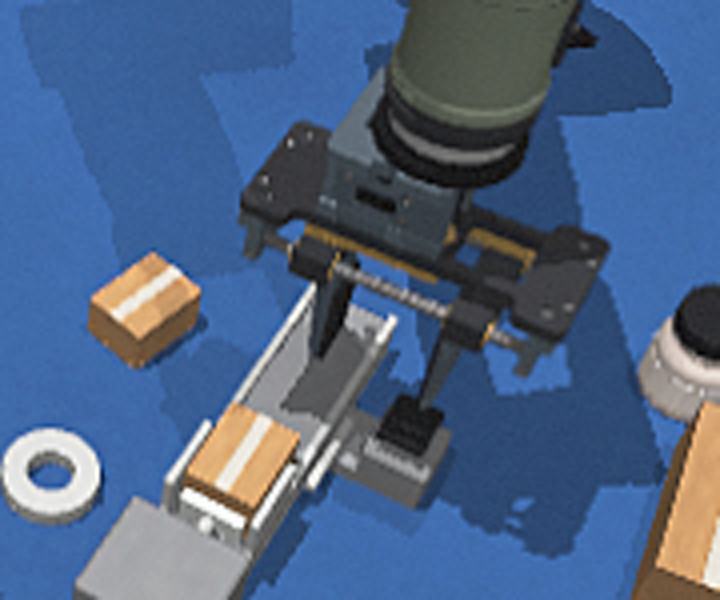

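```bash
python3 -m creep '-0.8 -0.5 0 -0.007 0.024 0 -0.275;0 0 0 0 0 0 -0.275'
python3 - <<'E'
from h import *
s=monitor.state(); print(s["ee_pos"].round(1),s["ee_rot"].round(2))
p=np.load("disp.npy")
def w(q):
    c,s=np.cos(p[2]),np.sin(p[2]); return np.array([p[0]+c*q[0]-s*q[1],p[1]+s*q[0]+c*q[1],q[2]])
f=vision.grab_frame("wrist"); im=f["img"][:,:,::-1].copy(); im=cv2.resize(im,None,fx=2,fy=2)
print(models.mark_of("wrist","key_top")[:2],models.search_frame("wrist","key_top")[:2],models.mark_of("wrist","lane_end")[:2])
for q in[(-130,30,36),(-130,-30,36),(-63,57,54),(-27,57,54),(-27,87,54),(-63,87,54),(10,23,66),(10,-23,66)]:
    a=proj(f,w(q))[0]*2+.5; cv2.circle(im,tuple(int(v) for v in a),3,(0,0,255),-1)
cv2.imwrite("pics/wrist3.png",im[120:720,300:1000])
E
```

```text
time_s: 4.53
ee_pos: [557.1, 217.4, 103.6]
ee_rot: [179.4, -0.5, 68.6]
force: [0.4, 0.6, 1.0]
gripper_width: 58.5
[557.1 217.4 103.6] [179.43  -0.52  68.58]
[{'at': [368.4, 213.8], 'confidence': 0.6}] [{'rect': [275.5, 191.7, 390.9, 269.2], 'confidence': 0.72}, {'rect': [229.5, 94.7, 391.8, 331.1], 'confidence': 0.16}] [{'at': [271.6, 99.6], 'confidence': 0.68}]
```

View pics/wrist3.png

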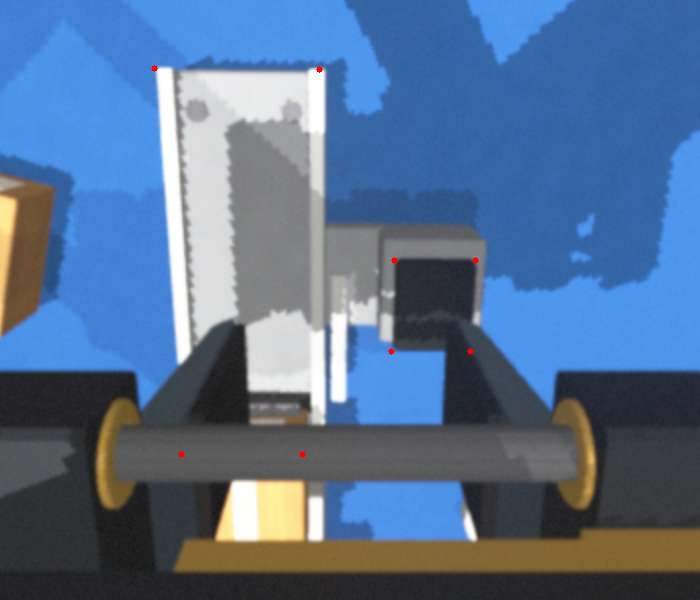

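```bash
python3 -m creep '-0.5 -0.1 -1.5 -0.004 0.012 0 -0.275;0 0 -1 0 0 0 -0.275;0 0 -1 0 0 0 -0.275;0 0 0 0 0 0 -0.275;0 0 0 0 0 0 -0.275'; python3 -c "
from h import *
s=monitor.state(); print(s['ee_pos'].round(1),s['ee_rot'].round(2),s['qvel'].round(2))"
```

```text
time_s: 5.15
ee_pos: [551.5, 217.3, 64.5]
ee_rot: [180.0, -0.1, 68.6]
force: [0.8, 0.7, 0.0]
gripper_width: 58.2
[551.5 217.3  64.5] [ 1.7998e+02 -9.0000e-02  6.8620e+01] [ 0.16  1.53  1.78 -0.01 -0.62  0.02]
```

```bash
python3 -m creep '0.05 -0.1 -0.5 0 0 0 -0.275;0 0 -0.4 0 0 0 -0.275;0 0 0 0 0 0 -0.275'
python3 - <<'E'
from h import *
s=monitor.state(); print(s['ee_pos'].round(1),s['force'].round(1))
for n in("wrist","scene"):
    f=vision.grab_frame(n); im=f["img"][:,:,::-1]
    im=cv2.resize(im[120:270,320:500] if n=="scene" else im[60:360,150:500],None,fx=4 if n=="scene" else 2,fy=4 if n=="scene" else 2,interpolation=cv2.INTER_CUBIC)
    cv2.imwrite(f"pics/{n}4.png",im)
E
```

```text
time_s: 5.4
ee_pos: [552.2, 216.4, 54.2]
ee_rot: [180.0, -0.1, 68.6]
force: [-0.9, 0.6, 0.7]
gripper_width: 58.1
[552.2 216.4  54.2] [-0.9  0.6  0.7]
```

View pics/wrist4.png

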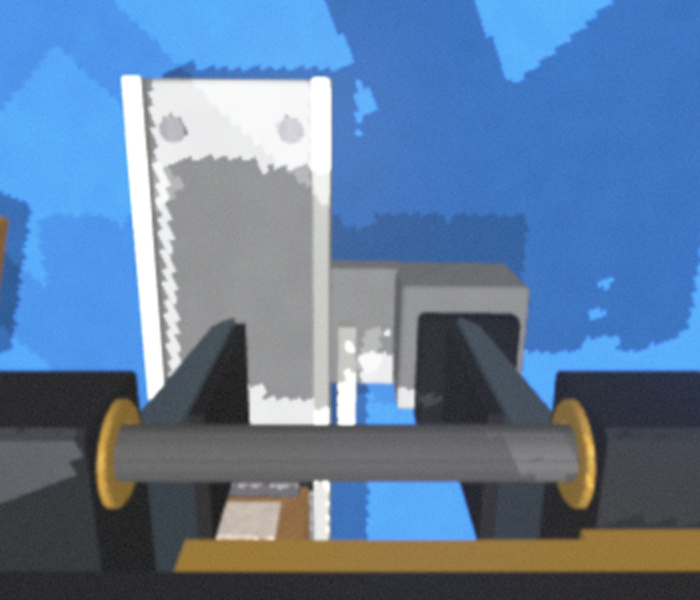

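View pics/scene4.png

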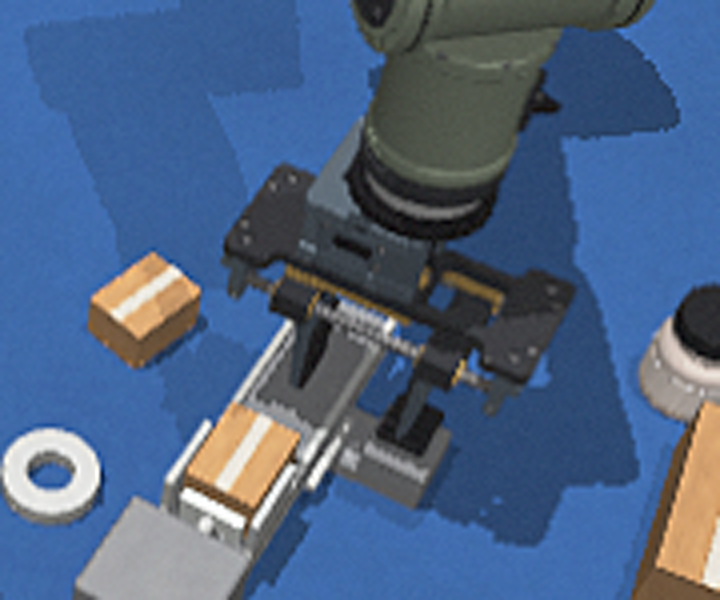

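The key finger is centred on the pad at touching height, and the other finger is over the lane ahead of the carton. I now press.

```bash
python3 -m creep '0 0 -0.4 0 0 0 -0.275;0 0 -0.4 0 0 0 -0.275;0 0 -0.4 0 0 0 -0.275;0 0 -0.3 0 0 0 -0.275'
```

```text
time_s: 5.83
ee_pos: [552.7, 216.5, 42.4]
ee_rot: [179.9, -0.2, 68.7]
force: [-1.4, -0.3, 5.7]
gripper_width: 58.2
```

```bash
python3 -m creep '0 0 -0.3 0 0 0 -0.275;0 0 -0.3 0 0 0 -0.275;0 0 -0.3 0 0 0 -0.275'
```

```text
time_s: 6.08
ee_pos: [552.8, 216.5, 41.9]
ee_rot: [179.7, -0.3, 68.7]
force: [-6.8, -3.4, 19.5]
gripper_width: 58.4
```

```bash
python3 -m creep '-0.03 0 -0.3 0 0 0 -0.275;-0.03 0 -0.3 0 0 0 -0.275;-0.03 0 -0.3 0 0 0 -0.275;-0.03 0 -0.3 0 0 0 -0.275;0 0 -0.3 0 0 0 -0.275;0 0 -0.3 0 0 0 -0.275;0 0 -0.3 0 0 0 -0.275;0 0 -0.3 0 0 0 -0.275'
python3 - <<'E'
from h import *
for n in("wrist","scene"):
    f=vision.grab_frame(n); im=f["img"][:,:,::-1]
    im=cv2.resize(im[120:270,320:500] if n=="scene" else im[60:360,150:500],None,fx=4 if n=="scene" else 2,fy=4 if n=="scene" else 2,interpolation=cv2.INTER_CUBIC)
    cv2.imwrite(f"pics/{n}5.png",im)
E
```

```text
time_s: 6.75
ee_pos: [552.9, 216.6, 41.6]
ee_rot: [179.1, -0.9, 68.8]
force: [-6.9, -3.0, 19.1]
gripper_width: 58.0
```

View pics/scene5.png

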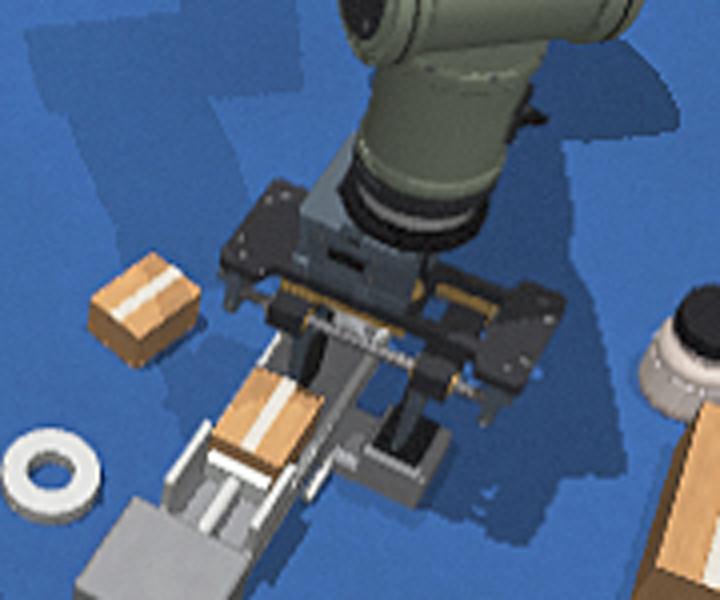

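The carton has come out and is nearing the trapping finger. I keep pressing and correct the slight tilt.

```bash
python3 -m creep '0 0 -0.3 -0.001 0.005 0 -0.275;0 0 -0.3 -0.001 0.005 0 -0.275;0 0 -0.3 -0.001 0.005 0 -0.275;0 0 -0.3 -0.001 0.005 0 -0.275;0 0 -0.3 -0.001 0.005 0 -0.275;0 0 -0.3 -0.001 0.005 0 -0.275;0 0 -0.3 0 0.003 0 -0.275;0 0 -0.3 0 0.003 0 -0.275;0 0 -0.3 0 0.003 0 -0.275;0 0 -0.3 0 0.003 0 -0.275'
python3 - <<'E'
from h import *
for n in("wrist","scene"):
    f=vision.grab_frame(n); im=f["img"][:,:,::-1]
    im=cv2.resize(im[120:270,320:500] if n=="scene" else im[60:360,150:500],None,fx=4 if n=="scene" else 2,fy=4 if n=="scene" else 2,interpolation=cv2.INTER_CUBIC)
    cv2.imwrite(f"pics/{n}6.png",im)
print(monitor.state()["force"])
E
```

```text
time_s: 7.68
ee_pos: [552.6, 216.7, 41.9]
ee_rot: [-179.2, -0.4, 68.4]
force: [-6.1, -2.7, 19.7]
gripper_width: 57.8
[-5.68979897 -3.16699188 18.93292121]
```

View pics/scene6.png

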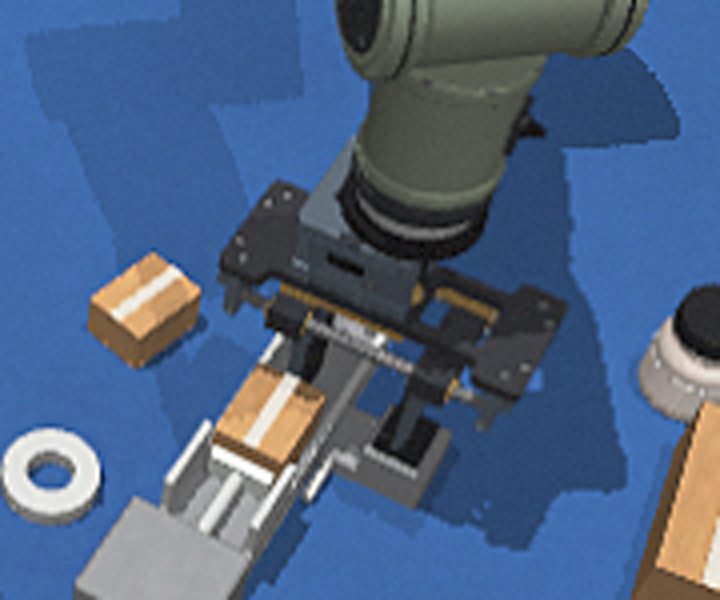

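View pics/wrist6.png

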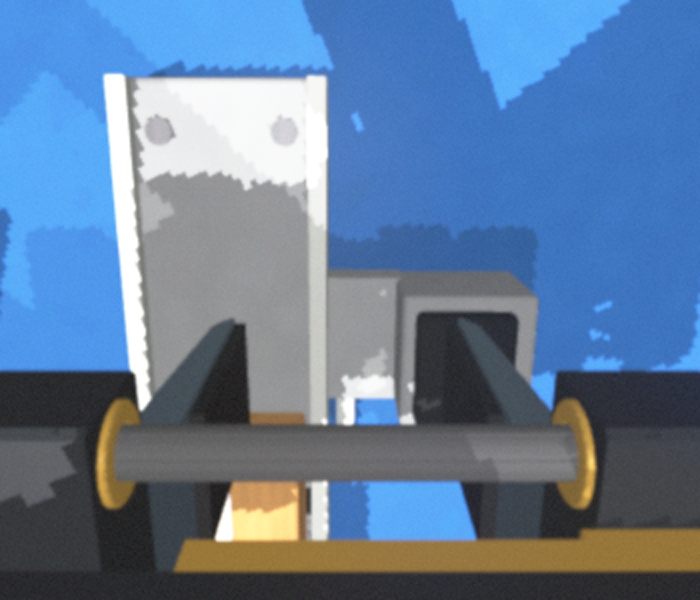

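```bash
python3 -m creep '0 0 -0.3 0 0 0 -0.275;0 0 -0.3 0 0 0 -0.275;0 0 -0.3 0 0 0 -0.275;0 0 -0.3 0 0 0 -0.275'
python3 - <<'E'
from h import *
p=np.load("disp.npy"); c,s_=np.cos(p[2]),np.sin(p[2])
f=vision.grab_frame("scene")
for r in models.mark_of("scene","carton"):
    P=at(f,r["at"],30)[:2]-p[:2]; print("disp frame",(c*P[0]+s_*P[1]).round(1),(-s_*P[0]+c*P[1]).round(1),round(r["confidence"],2))
for nm,px in (("front L",(262,365)),("front R",(327,398)),("rear L",(213,430))):
    P=at(f,(320+px[0]/4-.4,120+px[1]/4-.4),66)[:2]-p[:2]; print(nm,(c*P[0]+s_*P[1]).round(1),(-s_*P[0]+c*P[1]).round(1))
im=cv2.resize(f["img"][120:270,320:500,::-1],None,fx=4,fy=4,interpolation=cv2.INTER_CUBIC); cv2.imwrite("pics/scene7.png",im)
a=cv2.imread("pics/scene6.png"); print(np.abs(im[360:480,200:330].astype(int)-a[360:480,200:330]).mean())
b=cv2.imread("pics/scene5.png"); print(np.abs(im[360:480,200:330].astype(int)-b[360:480,200:330]).mean())
E
```

```text
time_s: 8.12
ee_pos: [552.6, 216.7, 41.8]
ee_rot: [-179.4, -0.7, 68.3]
force: [-7.1, -3.3, 19.3]
gripper_width: 58.0
disp frame 230.5 -93.1 0.85
disp frame -0.4 -0.3 0.83
disp frame 95.0 221.9 0.67
disp frame 145.9 -205.6 0.67
front L -25.4 -19.4
front R -24.0 24.5
rear L 33.8 -22.3
2.4515811965811967
14.973547008547008
```

View pics/scene7.png

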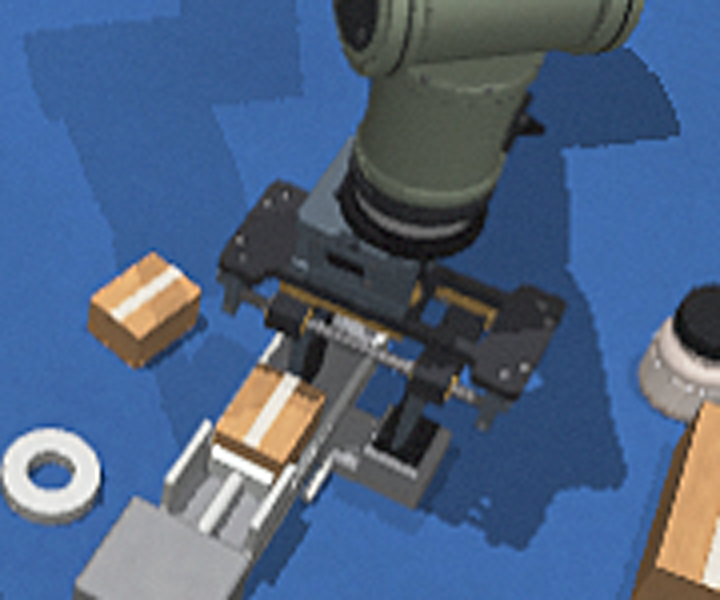

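The carton sits at about x = 0 to 4 mm in the dispenser frame, where contact with the finger was expected. It is unchanged between the last two pictures, and the key is on its hard stop with about 19 N.

Run:
```python
from h import *
s=monitor.state(); print(s["time_s"],s["ee_pos"].round(1),s["force"].round(1))
print(job.job_done())
```

```text
8.2167 [552.6 216.7  41.8] [-6.5 -3.5 18.8]
the job is handed in; nothing more can be done
None
```

I pressed the black key to its hard stop with one finger, and the other finger, standing in the lane, stopped the carton when it came out. I handed the job in at about 8.2 s with both still held; no verdict was reported.

**Last checks:**
- **Key:** the fingertip was at 41.8 mm, against 42 mm for fully down, pushing with about 19 N.
- **Carton position:** it stopped at about x = 0 to 4 mm in the dispenser frame, about 36 to 40 mm out. Its front is over 100 mm short of the open end.
- **Carton at rest:** it lies flat in the lane and did not move between the last two pictures.
- **Bystanders:** those visible in the last close-up (spare carton, large bearing, grease jar, long carton) looked untouched. I did not re-check the others.

**Not measured or slightly off:**
- **Carton force:** I could not measure the carton's push on the finger separately. I take it as held by the spring, because it stopped where the finger stands.
- **Position estimates:** the network put the carton at x = −0.4 mm, while its corner pixels gave about 4 mm. Both are well within limits.
- **Tool tilt:** the tool was tilted by just under 1° at the end.

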